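Reset the jug warmer's overheat cut-out by feel

ROBOT

A 6-joint arm with a two-finger parallel gripper is mounted at the origin on the work surface. World frame = base frame: x ahead of the robot, y to its left, z up, the work surface at z = 0. Lengths are in mm, angles in rad, forces in N, time in s.
With the tool pointing down it reaches from about 350 to 975 mm from the base axis. Payload 7.1 kg.
Tool frame: the origin (TCP) lies at the very end of the fingers, on their centre line; the grasp point (between the pads) lies 19 mm behind it (ctrl.tcp_to_grasp is the distance from the TCP to the grasp point, in mm); z points along the fingers, x is the direction in which the jaws open and shut, and the axes are right-handed (so a half turn about z gives the same grasp; the last joint's range is limited). The gripper opens to 88 mm and grips with 3 to 60 N. Pads are 20 mm wide; open, the fingers measure 115 mm over their backs; the gripper's body (75 mm by 178 mm) begins 61 mm behind the grasp point.
Start: joints at [1.215, 0.423, 1.63, -0, 1.089, -0.019], TCP at [206.511, 589.88, 222.675] pointing down, gripper open.
Joint ranges: [-3, 3], [-0.9, 2.11], [0.09, 2.58], [-1.31, 4.45], [0.11, 2.69], [-2.54, 2.54]. Speed limits (rad/s): [2.39, 2.39, 3.01, 3.14, 3.14, 3.14].

INTERFACE

Orientations are given as a rotation vector (axis times angle).
In Python, from workcell import get_obs, viewer, ctrl, masks_of gives the robot as it stands. The module is installed in compiled form; this text tells all that it offers.
- The arm moves only by the shell command python3 -m inch 'ROWS'. ROWS is JSON, a list of rows, each an object of numbers: "tx", "ty", "tz": the shift along the tool's x, y, z in cm; "ax", "ay", "az": the turn, a rotation vector about the tool's x, y, z in degrees; "jaw": the opening, from 0 (shut) to 1 (fully open). In form: [{"tx": .., "ty": .., "tz": .., "ax": .., "ay": .., "az": .., "jaw": ..}, ...]. A call has 1 to 12 rows; each row shifts and turns the commanded pose from where the row before left it, along the tool's axes as they then stand; what a row does not reach is not made up. A row lasts 1/8 s, in which the tool goes at most 62.5 mm and 10.7 degrees, less where a joint would pass 70% of its speed; a pose out of reach is approached as far as the arm can. A call is refused whole if a number of a shift passes 6.25 or a number of a turn 10.7, either way. A call with a gripper value outside its range is refused whole. The fingers move at their own pace and stop on an object; the grip force is fixed at half the most. Time passes only in rows, so rows that do not move let the fingers close. It gives the time, the measured TCP pose, the force and the opening at its end, in the units of the state.
- get_obs(): the state, without advancing time (a new reading comes with each control period).
- viewer.get_image(name): name is "side" or "top"; returns (picture, depth): 420x560x3 uint8, red, green, blue; 420x560 float32, mm along the optical axis (not along the pixel's ray), 0 where there is no reading.
- viewer.get_calibration(name): a dict with "fx", "fy", "cx", "cy" (pixels), "distortion" ([k1, k2, p1, p2, k3] as OpenCV has them; the pictures are not rectified), "rvec" (rotation vector, rad) and "tvec" (3), from world to camera coordinates, as OpenCV has them. Camera axes: x right, y down, z forward; pixel columns grow to the right and rows downward; lengths in mm; the calibration is good to about 2 mm. A picture is of the moment at which its call begins. get_calibration takes no time and is no camera call.
- ctrl.close_job(): hands the job in, once; it reports no verdict.
Trained networks look in the newest picture that a camera, given by its name, has taken for a name from the list of things; names that differ only in an ending like _2 or _b are one class to them, and where a whole thing is asked for, a point or a joint stands for the part that bears it (a point fixed in the world has none). Each returns a list of dicts, best first, with "score" (0 to 1); they miss things now and then, are a little off and sometimes report something else, mostly with a low value. They report only what shows in the picture. A call takes as long as a camera call. They do not tell look-alikes from the thing itself.
- masks_of(camera, thing): "pixels" (420x560 bool, what is visible of it) and "location" ([column, row] in pixels, amid what is visible of it).
The state is a dict: "t": time; "qpos": joint angles; "qvel": joint speeds; "joint_torque": joint torques, N m; "ee_pos": TCP position; "orientation": TCP orientation; "ft_force": force on the tool from outside, world axes, zero at the start; "moment": the same for the moment, N m; "width": finger opening in mm.
Only numpy, scipy, OpenCV 4.12 (cv2) and the standard library are available. Lean on these libraries where they do the work, as an engineer would, in place of code of your own. Each camera call takes 0.05 s, during which the arm holds its last target. There are 200 camera calls.

TASK

The coffee-jug warmer's overheat cut-out has tripped. Take the blunt driver out of its wooden stand, feel along the bottom of the slot in the warmer's control housing with its tip until it drops into the hidden reset bore, and press the reset button fully home. Then put the driver back in its stand, fully down and upright; press only gently on the warmer, and leave the jug, the pitcher and the mug where they are.

Things in the scene. Friction and masses are not known exactly. Their poses are not given: they have to be found in the camera images.
- warmer: Stainless coffee-jug warmer, fixed, 210 (x) x 400 (y) x 105 mm high. Origin: centre of its footprint at counter level; its front (rocker switch) faces -x. Its +y half is a low deck (60 mm high) with a round hotplate that carries the jug; its -y half (190 mm long) is the control housing, a steel box with a flat level top 105 mm above the counter and one straight slot in that top.
- slot_mid (a point): Middle of the slot's mouth, level with the housing's top; axes as the warmer's. The slot is 76 mm long along y and 16 mm wide along x. Its bottom, 5 mm below, is a flat black cap plate, which cracks if the driver pushes on the warmer with more than 25 N in any direction.
- slot_floor (a point): Middle of the slot's bottom, on the cap plate (100 mm above the counter). In the plate, on the slot's centre line, is one round 11 mm bore (1.5 mm chamfer); its centre is anywhere up to 28 mm along y to either side of this point, different each time and not measured: black in black, it has to be felt for. The button stands in the bore, its top 12 mm below the plate when tripped.
- reset_button (a joint): Travel of the black reset button down in the bore: 0 tripped (popped up), 0.005 m fully pressed. It takes about 4 N to move, stays where it is left, and meets a hard stop at 5 mm, when its top lies 17 mm below the cap plate.
- driver: Loose blunt-tipped driver, 70 to 120 g, standing upright in the stand, 145 mm long in all. Origin: the end of its round-nosed tip; z runs up the shank to the handle. Steel shank 6 mm across and 70 mm long (z 0 to 70 mm), then a black square handle, 22 mm across its flats (faces along x and y) and 75 mm long (z 70 to 145 mm).
- stand: Wooden stand for the driver, fixed to the counter: upright block 60 x 60 x 76 mm high. Origin: centre of its underside.
- stand_hole (a point): Mouth of the stand's hole, centre of its top face (76 mm above the counter). The hole is 10 mm across, with a 3 mm chamfer, and goes straight through. When the driver is fully down, its handle's lower face rests on the stand's top and its tip is 70 mm below this point.
- jug: Glass coffee jug with a black collar and handle, 150 mm high and 136 mm across, handle reaching 108 mm from its axis, standing on the warmer's hotplate. Origin: centre of its underside. To be left alone.
- pitcher: Small aluminium milk pitcher with a handle, 76 mm across and 95 mm high, on the counter. Origin: centre of its underside. To be left alone.
- mug: White mug with a handle, 80 mm across and 90 mm high, on the counter. Origin: centre of its underside. To be left alone.
There are look-alikes about, which are no part of the job. Of the things like the stand, leave any that is black, green or red; of the rest the smaller one is meant.

How it is judged:
By the outcome, as a careful person would: the job done as asked, in the order asked, and still so for the second after the job is handed in, with the robot touching nothing.
It also fails if it takes over 61 s, if anything falls off the work surface, if the arm or the gripper's body presses on something with over 40 N, if the wrist force passes 120 N, or if a joint passes its speed limit or range.

## Working session

There is one attempt and no reset: what is moved stays moved. The work goes in short steps, Python scripts to look and compute and a shell command to move; the robot and the scene stay as the last step left them, time stands still between calls to the robot, and variables do not carry over. Pictures are saved under pics/ and viewed, about 8 in all and at most 12, crops included, and the job is handed in when it is done.

```bash
mkdir -p pics
python3 - <<'E'
from workcell import get_obs, viewer, ctrl, masks_of
import cv2,numpy as np
o=get_obs();print(o['t'],o['ee_pos'],o['orientation'],o['ft_force'],o['width'],ctrl.tcp_to_grasp)
for c in('side','top'):
    im,d=viewer.get_image(c);cv2.imwrite(f'pics/{c}0.png',im[:,:,::-1]);np.savez(f'{c}0.npz',im=im,d=d)
    k=viewer.get_calibration(c);print(c,k)
    for t in('stand','driver','warmer','slot_mid'):
        try:
            for m in masks_of(c,t):print(t,round(m['score'],2),m['location'],m['pixels'].sum())
        except Exception as e:print(t,e)
E
```

```text
0.0 [206.29956381 589.38449415 221.89820395] [ 2.56160212e+00  1.81727641e+00 -1.99533173e-03] [-0.45453308  0.08342432  0.660641  ] 87.88446811856434 18.700000000000003
side {'fx': 394.83475703947653, 'fy': 394.83475703947653, 'cx': 274.6553471046552, 'cy': 205.93286345000416, 'distortion': array([-0.10627631,  0.        ,  0.        ,  0.        ,  0.        ]), 'rvec': array([ 2.31780722, -0.78644294,  0.29875243]), 'tvec': array([-463.52818671,  272.50278194,  721.20634835])}
stand 0.97 [235.1, 260.2] 2916
stand 0.93 [349.4, 364.4] 1944
stand 0.89 [258.2, 346.5] 3844
stand 0.77 [310.3, 309.9] 1366
stand 0.64 [339.9, 256.2] 1564
driver 0.97 [317.0, 288.4] 482
warmer 0.79 [261.9, 168.0] 9538
slot_mid 0.55 [256.8, 168.5] 9775
slot_mid 0.46 [317.4, 287.8] 427
top {'fx': 400.56707478568075, 'fy': 400.56707478568075, 'cx': 273.02157333745583, 'cy': 215.83691936510414, 'distortion': array([-0.08205908,  0.        ,  0.        ,  0.        ,  0.        ]), 'rvec': array([ 2.15263684, -2.18981133,  0.09220512]), 'tvec': array([ -24.18375106,  560.96866576, 1028.51516047])}
stand 0.85 [360.6, 248.2] 519
stand 0.82 [302.0, 274.5] 1306
stand 0.73 [410.7, 256.9] 811
stand 0.69 [371.1, 301.8] 1658
stand 0.53 [217.7, 201.9] 10031
driver 0.62 [376.1, 248.5] 160
warmer 0.68 [217.2, 206.2] 10027
slot_mid 0.7 [216.7, 204.2] 9958
```

View pics/side0.png

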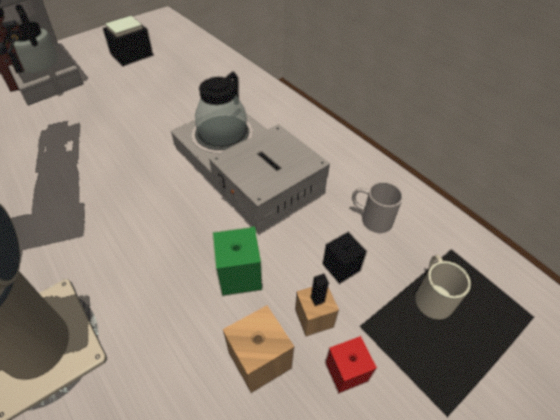

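View pics/top0.png

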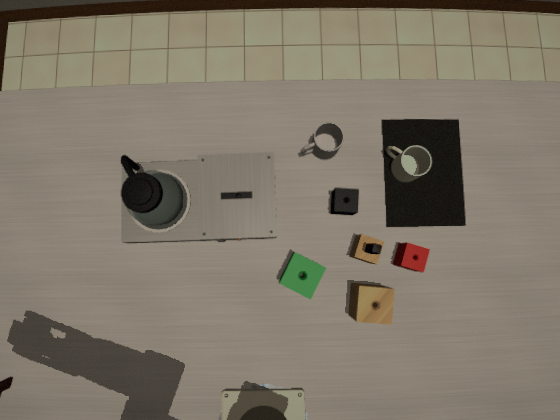

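Side view: the driver (320,290) stands in the small wooden stand (318,308), with the larger wooden, green, red and black look-alikes around it. Top view: driver at (374,248) and the slot at (236,195). Next I'll work out their positions.

```bash
cat > h.py <<'E'
import numpy as np,cv2
from workcell import viewer
def cal(c):
    k=viewer.get_calibration(c);K=np.array([[k['fx'],0,k['cx']],[0,k['fy'],k['cy']],[0,0,1]]);R=cv2.Rodrigues(k['rvec'])[0]
    return K,k['distortion'],R,k['tvec'],k['rvec']
def rays(c,px):
    K,D,R,t,_=cal(c);u=cv2.undistortPoints(np.array(px,float).reshape(-1,1,2),K,D)[:,0]
    return -R.T@t,np.c_[u,np.ones(len(u))]@R,
def onz(c,px,z):
    o,d=rays(c,px);return o+d*((z-o[2])/d[:,2])[:,None]
def cloud(c,dep):
    v,u=np.mgrid[:420,:560];o,d=rays(c,np.c_[u.ravel(),v.ravel()])
    P=o+d*dep.ravel()[:,None];P[dep.ravel()==0]=np.nan;return P.reshape(420,560,3)
def proj(c,P):
    K,D,R,t,r=cal(c);return cv2.projectPoints(np.array(P,float).reshape(-1,3),r,t,K,D)[0][:,0]
E
python3 - <<'E'
from h import *
np.set_printoptions(precision=1,suppress=True)
for c,win in(('top',(340,400,225,270)),('side',(290,345,265,340))):
    z=np.load(c+'0.npz');P=cloud(c,z['d']);im=z['im'];a,b,e,f=win
    p=P[e:f,a:b].reshape(-1,3);g=im[e:f,a:b].reshape(-1,3).astype(int)
    for n,m in(('handtop',(p[:,2]>140)&(p[:,2]<165)),('hand',(p[:,2]>85)&(p[:,2]<165)&(g.max(1)<70)),('standtop',(p[:,2]>70)&(p[:,2]<82)&(g[:,0]>110))):
        q=p[m]
        if len(q)>5:
            r=cv2.minAreaRect(q[:,:2].astype(np.float32));print(c,n,len(q),'med',np.median(q,0),'rect',r,q.min(0),q.max(0))
    # slot and housing
    p=P.reshape(-1,3);m=(p[:,2]>97)&(p[:,2]<112)&(p[:,0]>350);
    lab,cc=None,None
    M=m.reshape(420,560).astype(np.uint8);M=cv2.morphologyEx(M,cv2.MORPH_CLOSE,np.ones((5,5),np.uint8));n,L,s,ce=cv2.connectedComponentsWithStats(M)
    i=1+np.argmax(s[1:,4]);q=P[L==i];q=q[np.isfinite(q).all(1)];print(c,'housing',np.median(q,0),cv2.minAreaRect(q[:,:2].astype(np.float32)))
    S=(im.max(2)<60)&(cv2.erode((cv2.morphologyEx(M,cv2.MORPH_CLOSE,np.ones((21,21),np.uint8))),np.ones((9,9),np.uint8))>0)
    n,L,s,ce=cv2.connectedComponentsWithStats(S.astype(np.uint8));i=1+np.argmax(s[1:,4]);v,u=np.where(L==i)
    w=onz(c,np.c_[u,v],105);print(c,'slot',s[i],w.mean(0),cv2.minAreaRect(w[:,:2].astype(np.float32)))
a=cv2.imread('pics/top0.png')[225:275,340:400];b=cv2.imread('pics/side0.png')[265:335,285:350]
a=cv2.resize(a,(480,400),interpolation=2);b=cv2.resize(b,(300,400)if 0 else (310,400),interpolation=2);cv2.imwrite('pics/crop.png',np.hstack([a,b]))
E
```

```text
top handtop 99 med [ 470.2 -270.8  150.6] rect ((470.00445556640625, -271.8408203125), (22.347009658813477, 22.008703231811523), 74.66229248046875) [ 458.6 -283.4  140.1] [ 481.9 -259.2  154.7]
top hand 140 med [ 469.4 -264.6  148.4] rect ((469.71356201171875, -270.53973388671875), (20.59299087524414, 20.919410705566406), 73.63792419433594) [ 458.6 -282.4   87.5] [ 480.8 -258.2  154.4]
top standtop 392 med [ 464.9 -267.1   76.1] rect ((469.7962646484375, -272.2257080078125), (61.25292205810547, 59.967926025390625), 69.99246215820312) [ 433.4 -308.1   70.9] [ 506.5 -236.1   80.5]
top housing [604.8  53.5 105.1] ((607.2413330078125, 54.313812255859375), (210.91749572753906, 190.6808624267578), 1.079385757446289)
top slot [221 192  31   7 179] [606.1  55.3 105. ] ((606.217529296875, 55.528564453125), (13.874950408935547, 74.07566833496094), 1.6907049417495728)
side handtop 184 med [ 469.  -275.1  149. ] rect ((471.1099548339844, -273.535888671875), (22.661657333374023, 22.47409439086914), 74.79515075683594) [ 458.  -286.2  140.1] [ 482.8 -260.9  151.9]
side hand 365 med [ 464.7 -279.6  131.5] rect ((469.1434326171875, -275.22259521484375), (19.87145233154297, 19.63636016845703), 74.16058349609375) [ 458.  -286.7   85.2] [ 479.8 -264.2  151.9]
side standtop 720 med [ 462.  -283.3   74.4] rect ((471.67626953125, -273.5589599609375), (60.802452087402344, 61.030662536621094), 70.26036834716797) [ 434.4 -310.6   70.1] [ 504.4 -235.2   81.1]
side housing [598.9  44.1 103. ] ((607.474365234375, 53.69456481933594), (213.01199340820312, 193.77684020996094), 0.8332751393318176)
side slot [259 153  20  17  76] [606.1  50.4 105. ] ((605.9151000976562, 51.85289001464844), (8.896528244018555, 66.37374877929688), 1.8074241876602173)
```

View pics/crop.png

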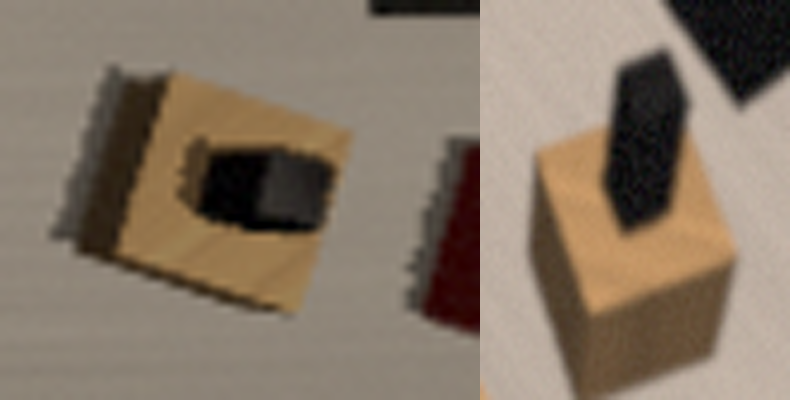

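The crop shows the driver upright in the small stand, with the handle turned about 5° from the stand. My estimates are stand (470.5,-272.8), handle yaw 74.7°, slot (606.2,55) and warmer yaw about 1°. Now moving over to the stand.

```bash
python3 -m inch '[{"tx":-3.634,"ty":2.671},{"tx":-3.634,"ty":2.671},{"tx":-3.634,"ty":2.671},{"tx":-3.634,"ty":2.671},{"tx":-3.634,"ty":2.671},{"tx":-3.634,"ty":2.671},{"tx":-3.634,"ty":2.671},{"tx":-3.634,"ty":2.671},{"tx":-3.634,"ty":2.671},{"tx":-3.634,"ty":2.671}]'; python3 -m inch '[{"tx":-3.634,"ty":2.671},{"tx":-3.634,"ty":2.671},{"tx":-3.634,"ty":2.671},{"tx":-3.634,"ty":2.671},{"tx":-3.634,"ty":2.671},{"tx":-3.634,"ty":2.671},{"tx":-3.634,"ty":2.671},{"tx":-3.634,"ty":2.671},{"tx":-3.634,"ty":2.671},{"tx":-3.634,"ty":2.671,"az":-3.9,"jaw":0.65},{"tx":0}]'
cat >> h.py <<'E'
from scipy.spatial.transform import Rotation as Ro
from workcell import get_obs
def go(x,y,z,yaw=None):
    o=get_obs();R=Ro.from_rotvec(o['orientation']).as_matrix();p=np.array(o['ee_pos'])
    print('pos',p.round(2),'F',np.round(o['ft_force'],2),'w',round(o['width'],2),'t',o['t'],'tilt',np.degrees(np.arccos(-R[2,2])).round(2),'x-yaw',np.degrees(np.arctan2(R[1,0],R[0,0])).round(2))
    print('tool cm',(R.T@(np.array([x,y,z])-p)/10).round(3),'down in tool',(R.T@[0,0,-1]).round(4))
    if yaw is not None:
        T=Ro.from_euler('z',yaw,degrees=True).as_matrix()@np.diag([1,-1,-1.]);print('turn deg',np.degrees(Ro.from_matrix(R.T@T).as_rotvec()).round(3))
E
python3 -c "
from h import *
go(470.4,-272.8,89,74.7)"
```

```text
pos [206.5  589.86 222.65] F [-0.75 -0.65 -0.78] w 87.77 t 0.5 tilt 0.0 x-yaw 70.7
tool cm [-72.698  53.414  13.37 ] down in tool [1.e-04 0.e+00 1.e+00]
turn deg [-0.     0.004 -3.996]$[0]: bad value
$[0]: bad value
```

```bash
python3 -m inch '[{"tx":-3.6,"ty":2.7,"tz":0,"ax":0,"ay":0,"az":0,"jaw":1},{"tx":-3.6,"ty":2.7,"tz":0,"ax":0,"ay":0,"az":0,"jaw":1}]'
```

```text
t: 0.75
ee_pos: [233.8, 503.2, 222.5]
orientation: [2.561, 1.819, 0.0]
ft_force: [0.1, 0.4, -0.0]
width: 87.8
```

```bash
python3 -m inch '[{"tx":-3.63,"ty":2.67,"tz":0,"ax":0,"ay":0,"az":0,"jaw":1},{"tx":-3.63,"ty":2.67,"tz":0,"ax":0,"ay":0,"az":0,"jaw":1},{"tx":-3.63,"ty":2.67,"tz":0,"ax":0,"ay":0,"az":0,"jaw":1},{"tx":-3.63,"ty":2.67,"tz":0,"ax":0,"ay":0,"az":0,"jaw":1},{"tx":-3.63,"ty":2.67,"tz":0,"ax":0,"ay":0,"az":0,"jaw":1},{"tx":-3.63,"ty":2.67,"tz":0,"ax":0,"ay":0,"az":0,"jaw":1},{"tx":-3.63,"ty":2.67,"tz":0,"ax":0,"ay":0,"az":0,"jaw":1},{"tx":-3.63,"ty":2.67,"tz":0,"ax":0,"ay":0,"az":0,"jaw":1},{"tx":-3.63,"ty":2.67,"tz":0,"ax":0,"ay":0,"az":0,"jaw":1}]'; python3 -m inch '[{"tx":-3.63,"ty":2.67,"tz":0,"ax":0,"ay":0,"az":0,"jaw":1},{"tx":-3.63,"ty":2.67,"tz":0,"ax":0,"ay":0,"az":0,"jaw":1},{"tx":-3.63,"ty":2.67,"tz":0,"ax":0,"ay":0,"az":0,"jaw":1},{"tx":-3.63,"ty":2.67,"tz":0,"ax":0,"ay":0,"az":0,"jaw":1},{"tx":-3.63,"ty":2.67,"tz":0,"ax":0,"ay":0,"az":0,"jaw":1},{"tx":-3.63,"ty":2.67,"tz":0,"ax":0,"ay":0,"az":0,"jaw":1},{"tx":-3.63,"ty":2.67,"tz":0,"ax":0,"ay":0,"az":0,"jaw":1},{"tx":-3.63,"ty":2.67,"tz":0,"ax":0,"ay":0,"az":0,"jaw":1},{"tx":-3.63,"ty":2.67,"tz":0,"ax":0,"ay":0,"az":-3.9,"jaw":0.65},{"tx":0,"ty":0,"tz":0,"ax":0,"ay":0,"az":0,"jaw":0.65}]'
python3 -c "
from h import *
go(470.4,-272.8,89,74.7)"
```

```text
t: 1.88
ee_pos: [353.0, 115.0, 223.0]
orientation: [2.562, 1.818, 0.002]
ft_force: [0.4, 0.8, 0.5]
width: 87.8
t: 3.12
ee_pos: [472.1, -273.9, 222.7]
orientation: [2.5, 1.9, 0.0]
ft_force: [-0.3, 0.9, -0.4]
width: 70.9
pos [ 472.12 -273.92  222.69] F [-0.32  0.86 -0.4 ] w 70.92 t 3.125 tilt 0.07 x-yaw 74.46
tool cm [ 0.068 -0.212 13.369] down in tool [ 5.0e-04 -1.2e-03  1.0e+00]
turn deg [ 0.068  0.03  -0.239]
```

```bash
python3 -m inch '[{"tx":0.07,"ty":-0.2,"tz":3.3,"ax":0,"ay":0,"az":0,"jaw":0.6},{"tx":0,"ty":0,"tz":3.3,"ax":0,"ay":0,"az":0,"jaw":0.6},{"tx":0,"ty":0,"tz":3.3,"ax":0,"ay":0,"az":0,"jaw":0.6},{"tx":0,"ty":0,"tz":2.4,"ax":0,"ay":0,"az":0,"jaw":0.6},{"tx":0,"ty":0,"tz":1,"ax":0,"ay":0,"az":0,"jaw":0.6},{"tx":0,"ty":0,"tz":0,"ax":0,"ay":0,"az":0,"jaw":0.4},{"tx":0,"ty":0,"tz":0,"ax":0,"ay":0,"az":0,"jaw":0}]'
python3 - <<'E'
from h import *
import cv2
go(470.4,-272.8,89,74.7)
for c,(x,y) in(('top',(320,210)),('side',(270,230))):
    im,d=viewer.get_image(c);cv2.imwrite(f'pics/{c}1.png',cv2.resize(im[y:y+90,x:x+100,::-1],(400,360)))
cv2.imwrite('pics/g1.png',np.hstack([cv2.imread('pics/top1.png'),cv2.imread('pics/side1.png')]))
E
```

```text
t: 4.0
ee_pos: [470.2, -270.4, 90.7]
orientation: [2.498, 1.903, 0.001]
ft_force: [0.3, -0.3, -0.2]
width: 36.4
pos [ 470.19 -270.35   90.67] F [ 0.33 -0.31 -0.17] w 36.38 t 4.0 tilt 0.09 x-yaw 74.6
tool cm [-0.23   0.085  0.167] down in tool [ 4.0e-04 -1.5e-03  1.0e+00]
turn deg [ 0.084  0.022 -0.099]
```

View pics/g1.png

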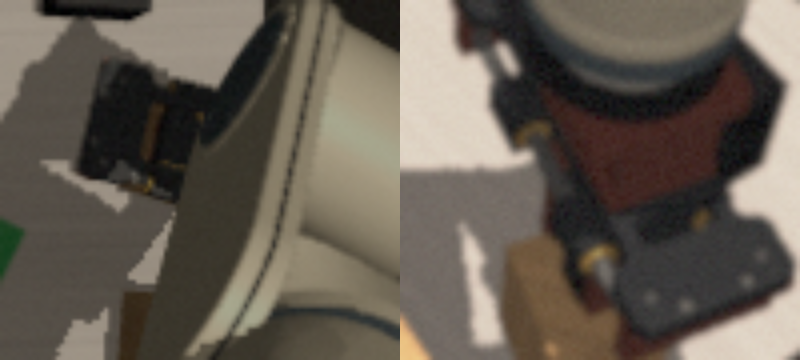

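The arm hides the grasp in both views, so I'll close the jaws and go by width and force.

```bash
python3 -m inch '[{"tx":0,"ty":0,"tz":0,"ax":0,"ay":0,"az":0,"jaw":0},{"tx":0,"ty":0,"tz":0,"ax":0,"ay":0,"az":0,"jaw":0},{"tx":0,"ty":0,"tz":0,"ax":0,"ay":0,"az":0,"jaw":0},{"tx":0,"ty":0,"tz":0,"ax":0,"ay":0,"az":0,"jaw":0}]'
python3 - <<'E'
from h import *
go(470.4,-272.8,89,74.7)
E
python3 -m inch '[{"tx":0,"ty":0,"tz":-0.1,"ax":0,"ay":0,"az":0,"jaw":0}]'
python3 -m inch '[{"tx":0,"ty":0,"tz":-0.4,"ax":0,"ay":0,"az":0,"jaw":0}]'
```

```text
t: 4.6
ee_pos: [470.1, -270.7, 90.5]
orientation: [2.498, 1.903, 0.001]
ft_force: [-0.9, 0.0, 7.2]
width: 22.2
pos [ 470.1  -270.66   90.53] F [-0.92  0.01  7.19] w 22.18 t 4.6 tilt 0.08 x-yaw 74.6
tool cm [-0.198  0.086  0.153] down in tool [ 5.0e-04 -1.4e-03  1.0e+00]
turn deg [ 0.079  0.031 -0.099]
t: 4.72
ee_pos: [469.8, -270.6, 90.9]
orientation: [2.498, 1.903, 0.0]
ft_force: [0.5, -2.5, -2.2]
width: 21.9
t: 4.85
ee_pos: [469.7, -270.6, 94.6]
orientation: [2.498, 1.904, -0.0]
ft_force: [0.2, -4.2, -2.5]
width: 21.8
```

```bash
python3 -m inch '[{"tx":-0.1,"ty":0,"tz":-0.4,"ax":0,"ay":0,"az":0,"jaw":0}]'
python3 -m inch '[{"tx":-0.1,"ty":0,"tz":-0.4,"ax":0,"ay":0,"az":0,"jaw":0}]'; python3 -m inch '[{"tx":0,"ty":0,"tz":-0.4,"ax":0,"ay":0,"az":0,"jaw":0}]'
```

```text
t: 4.97
ee_pos: [469.1, -270.9, 98.8]
orientation: [-2.499, -1.903, 0.0]
ft_force: [0.5, 0.6, -0.9]
width: 21.9
t: 5.1
ee_pos: [468.8, -271.8, 102.8]
orientation: [-2.498, -1.903, 0.0]
ft_force: [0.6, 1.0, 0.5]
width: 22.2
t: 5.22
ee_pos: [468.9, -272.0, 107.0]
orientation: [-2.499, -1.903, 0.0]
ft_force: [-0.4, 0.5, -0.9]
width: 22.1
```

```bash
python3 -m inch '[{"tx":0,"ty":0,"tz":-2,"ax":0,"ay":0,"az":0,"jaw":0},{"tx":0,"ty":0,"tz":-3.5,"ax":0,"ay":0,"az":0,"jaw":0},{"tx":0,"ty":0,"tz":-3.5,"ax":0,"ay":0,"az":0,"jaw":0},{"tx":0,"ty":0,"tz":-3,"ax":0,"ay":0,"az":-8,"jaw":0},{"tx":0,"ty":0,"tz":0,"ax":0,"ay":0,"az":-8.4,"jaw":0},{"tx":0,"ty":0,"tz":0,"ax":0,"ay":0,"az":0,"jaw":0}]'
python3 - <<'E'
from h import *
go(605,24,220,91)
E
```

```text
t: 5.98
ee_pos: [469.0, -272.0, 227.1]
orientation: [2.203, 2.239, 0.0]
ft_force: [0.3, 0.6, -0.8]
width: 21.7
pos [ 468.98 -271.98  227.12] F [ 0.33  0.57 -0.82] w 21.69 t 5.975 tilt 0.02 x-yaw 90.93
tool cm [29.374 14.08   0.714] down in tool [ 1.e-04 -4.e-04  1.e+00]
turn deg [ 0.022  0.007 -0.07 ]
```

```bash
python3 -m inch '[{"tx":2.94,"ty":1.41,"tz":0,"ax":0,"ay":0,"az":0,"jaw":0},{"tx":2.94,"ty":1.41,"tz":0,"ax":0,"ay":0,"az":0,"jaw":0},{"tx":2.94,"ty":1.41,"tz":0,"ax":0,"ay":0,"az":0,"jaw":0},{"tx":2.94,"ty":1.41,"tz":0,"ax":0,"ay":0,"az":0,"jaw":0},{"tx":2.94,"ty":1.41,"tz":0,"ax":0,"ay":0,"az":0,"jaw":0},{"tx":2.94,"ty":1.41,"tz":0,"ax":0,"ay":0,"az":0,"jaw":0},{"tx":2.94,"ty":1.41,"tz":0,"ax":0,"ay":0,"az":0,"jaw":0},{"tx":2.94,"ty":1.41,"tz":0,"ax":0,"ay":0,"az":0,"jaw":0},{"tx":2.94,"ty":1.41,"tz":0.8,"ax":0,"ay":0,"az":0,"jaw":0},{"tx":2.94,"ty":1.41,"tz":1.5,"ax":0,"ay":0,"az":0,"jaw":0},{"tx":0,"ty":0,"tz":0,"ax":0,"ay":0,"az":0,"jaw":0}]'
python3 - <<'E'
from h import *
import cv2
go(605,24,189,91)
o=get_obs()['ee_pos'];tip=np.array([o[0]+1.7,o[1],o[2]-84.5])
for c in('top','side'):
    im,d=viewer.get_image(c);print(c,'pred tip',proj(c,tip).round(1),'shank70',proj(c,tip+[0,0,70]).round(1))
    u,v=proj(c,tip+[0,0,30])[0].astype(int);x,y=u-40,v-45
    cv2.imwrite(f'pics/{c}2.png',cv2.resize(im[y:y+90,x:x+80,::-1],(400,450),interpolation=2));print(x,y)
cv2.imwrite('pics/g2.png',np.hstack([cv2.imread('pics/top2.png'),cv2.imread('pics/side2.png')]))
E
```

```text
t: 7.35
ee_pos: [604.2, 26.0, 201.8]
orientation: [-2.201, -2.239, 0.003]
ft_force: [0.3, -0.4, -1.3]
width: 22.0
pos [604.24  25.99 201.8 ] F [ 0.33 -0.45 -1.27] w 21.97 t 7.35 tilt 0.19 x-yaw 90.98
tool cm [-0.201  0.077  1.28 ] down in tool [-2.0e-04  3.3e-03  1.0e+00]
turn deg [-0.19  -0.012 -0.021]
top pred tip [[247.7 194.1]] shank70 [[245.5 189.5]]
206 147
side pred tip [[275.3 162.7]] shank70 [[275.4 138.4]]
235 107
```

View pics/g2.png

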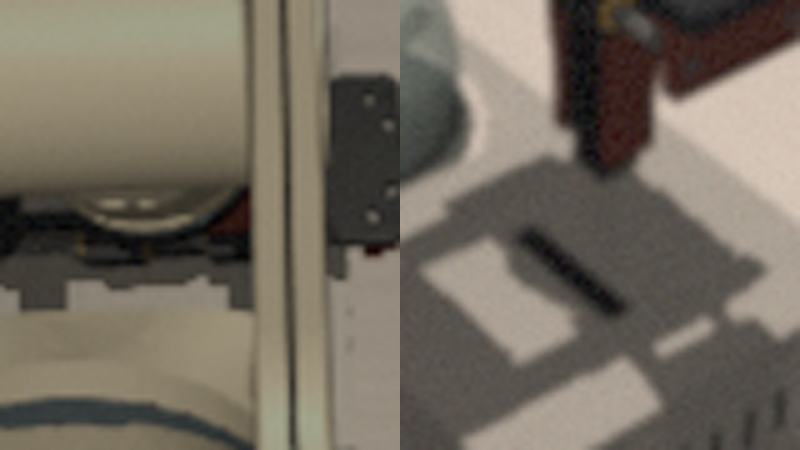

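The fingers end at about side pixel (275,142). The grey shank isn't obvious against the shaded steel, so I'll enhance the contrast.

Run:
```python
from h import *
import cv2
from workcell import masks_of
ims=[viewer.get_image('side')[0].astype(float) for _ in range(4)]
for m in masks_of('side','driver'):print(m['score'],m['location'],m['pixels'].sum())
im=np.mean(ims,0)[125:180,245:315]
cv2.imwrite('pics/e.png',cv2.resize(np.clip((im[:,:,::-1]-30)*2.2,0,255).astype(np.uint8),(760,600),interpolation=2))
```

```text
(no output)
```

View pics/e.png

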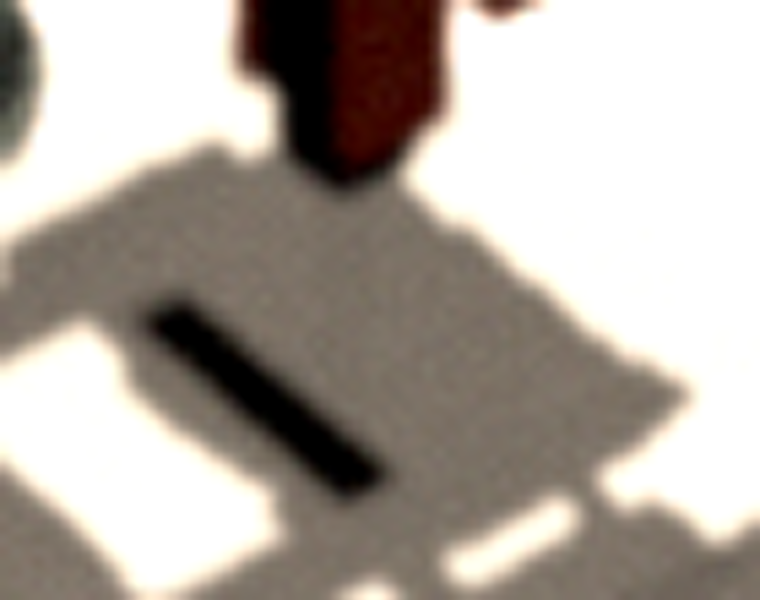

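Run:
```python
from h import *
np.set_printoptions(precision=0,suppress=True,linewidth=150)
im,d=viewer.get_image('side')
P=cloud('side',d)
print(P[134:170:2,268:284,2])
im2=im.astype(float).mean(2);print(im2[134:170:2,268:284])
```

```text
[[101. 104. 200. 204. 205. 207. 209. 212. 217. 217. 218. 220. 216. 216. 216. 211.]
 [102. 102. 196. 197. 201. 203. 204. 208. 210. 214. 212. 213. 210. 210. 207. 207.]
 [102. 102. 103. 192. 193. 198. 198. 202. 206. 208. 208. 207. 207. 205. 196. 193.]
 [101. 103. 102. 102. 102. 193. 194. 197. 196. 205. 194. 193. 192. 190. 103. 102.]
 [104. 103. 102. 101.  nan 103. 104. 190. 191. 191. 102. 102. 102. 104. 104. 103.]
 [102. 104. 103. 103. 103. 102. 102. 102. 176. 175. 104. 104. 103. 105. 102. 101.]
 [101. 102. 103. 102. 103. 104. 101. 168. 172. 171. 104. 106. 103. 102. 103. 103.]
 [103. 102. 102. 101. 103. 100. 106. 162. 167. 163. 103. 102. 102. 104. 102. 102.]
 [104. 103. 103. 102. 103. 102. 104. 157. 159. 158. 104. 102. 104. 102. 104. 105.]
 [102. 103. 102. 102. 102. 102. 102. 153. 153. 153. 103. 103. 101. 102. 103. 104.]
 [103. 101. 102. 103. 102. 103. 101. 146. 147. 147. 103. 102. 102. 102. 102. 102.]
 [103. 103. 103. 105. 100. 103. 103. 139. 142. 142. 103. 104. 103. 102. 100. 104.]
 [ 98. 101. 101. 101. 104. 101. 101. 133. 136. 136. 103. 101. 102. 101. 103. 103.]
 [100.  98.  99.  99.
[... 1189 characters left out ...]
 80.  79.  78.  82.  82.  83.  82.]
 [ 79.  81.  81.  84.  78.  81.  82.  79.  79.  79.  75.  77.  82.  85.  82.  80.]
 [ 72.  78.  79.  77.  82.  80.  81.  86.  80.  81.  78.  84.  77.  83.  82.  80.]
 [ 42.  60.  70.  76.  82.  81.  80.  81.  80.  80.  80.  81.  85.  84.  82.  84.]
 [ 26.  30.  41.  57.  66.  76.  78.  81.  79.  79.  77.  82.  82.  78.  84.  79.]
 [ 39.  12.  26.  29.  36.  49.  62.  70.  76.  79.  81.  79.  81.  82.  82.  82.]
 [ 61.  47.  31.  27.  22.  23.  37.  35.  56.  67.  75.  85.  82.  81.  79.  82.]
 [ 79.  75.  69.  58.  40.  26.  12.  27.  31.  24.  54.  63.  75.  78.  80.  82.]
 [103.  95.  89.  81.  73.  59.  44.  28.  28.  12.  24.  42.  58.  69.  82.  83.]]
```

Run:
```python
from h import *
im,d=viewer.get_image('side');P=cloud('side',d)[145:162,274:279].reshape(-1,3);q=P[(P[:,2]>122)&(P[:,2]<182)]
o,_=rays('side',[[276,150]]);v=q.mean(0)-o;v[2]=0;v/=np.linalg.norm(v)
A=np.polyfit(q[:,2],q[:,:2],1);print(len(q),q.mean(0),'axis',q.mean(0)+v*2.4,'slope',A[0])
print('tip z min',q[:,2].min());go(605,24,189,91)
```

```text
50 [604.79882137  22.04447157 149.27735626] axis [606.2756908   23.93625822 149.27735626] slope [-0.02176026 -0.02965652]
tip z min 122.58649734458913
pos [604.93  23.65 204.07] F [-0.38  0.75 -0.25] w 21.58 t 7.8 tilt 0.03 x-yaw 90.94
tool cm [0.034 0.006 1.507] down in tool [ 0.e+00 -5.e-04  1.e+00]
turn deg [ 0.031  0.002 -0.061]
```

```bash
python3 -m inch '[{"tx":0,"ty":0.03,"tz":1.2,"ax":0,"ay":0,"az":0,"jaw":0},{"tx":0,"ty":0,"tz":0,"ax":0,"ay":0,"az":0,"jaw":0},{"tx":0,"ty":0,"tz":0.2,"ax":0,"ay":0,"az":0,"jaw":0}]';for i in 1; do python3 -m inch '[{"tx":0,"ty":0,"tz":0.15,"ax":0,"ay":0,"az":0,"jaw":0},{"tx":0,"ty":0,"tz":0,"ax":0,"ay":0,"az":0,"jaw":0}]'; python3 -m inch '[{"tx":0,"ty":0,"tz":0.15,"ax":0,"ay":0,"az":0,"jaw":0},{"tx":0,"ty":0,"tz":0,"ax":0,"ay":0,"az":0,"jaw":0}]'; done
```

```text
t: 8.18
ee_pos: [605.2, 24.3, 189.4]
orientation: [-2.202, -2.241, 0.0]
ft_force: [0.4, -0.1, -0.4]
width: 21.7
t: 8.43
ee_pos: [605.2, 24.3, 188.1]
orientation: [-2.202, -2.241, 0.0]
ft_force: [0.7, -0.3, -0.4]
width: 22.3
t: 8.68
ee_pos: [605.2, 24.3, 186.6]
orientation: [-2.202, -2.241, 0.0]
ft_force: [-0.4, 0.0, -1.3]
width: 22.0
```

```bash
python3 -m inch '[{"tx":0,"ty":0,"tz":0.1,"ax":0,"ay":0,"az":0,"jaw":0},{"tx":0,"ty":0,"tz":0,"ax":0,"ay":0,"az":0,"jaw":0}]'; python3 -m inch '[{"tx":0,"ty":0,"tz":0.05,"ax":0,"ay":0,"az":0,"jaw":0},{"tx":0,"ty":0,"tz":0,"ax":0,"ay":0,"az":0,"jaw":0}]'; python3 -m inch '[{"tx":0,"ty":0,"tz":0.05,"ax":0,"ay":0,"az":0,"jaw":0},{"tx":0,"ty":0,"tz":0,"ax":0,"ay":0,"az":0,"jaw":0}]'
```

```text
t: 8.93
ee_pos: [605.2, 24.3, 185.6]
orientation: [-2.202, -2.241, 0.0]
ft_force: [0.2, 0.5, -0.3]
width: 21.8
t: 9.18
ee_pos: [605.2, 24.3, 185.1]
orientation: [-2.202, -2.241, 0.0]
ft_force: [0.7, 0.5, -0.8]
width: 21.8
t: 9.43
ee_pos: [605.2, 24.3, 184.6]
orientation: [-2.202, -2.241, 0.0]
ft_force: [-0.5, -0.4, -1.1]
width: 21.7
```

```bash
python3 -m inch '[{"tx":0,"ty":0,"tz":0.05,"ax":0,"ay":0,"az":0,"jaw":0},{"tx":0,"ty":0,"tz":0,"ax":0,"ay":0,"az":0,"jaw":0}]'; python3 -m inch '[{"tx":0,"ty":0,"tz":0.05,"ax":0,"ay":0,"az":0,"jaw":0},{"tx":0,"ty":0,"tz":0,"ax":0,"ay":0,"az":0,"jaw":0}]'
```

```text
t: 9.68
ee_pos: [605.3, 24.3, 184.3]
orientation: [2.202, 2.241, 0.0]
ft_force: [-0.7, 0.2, 0.0]
width: 22.0
t: 9.93
ee_pos: [605.3, 24.3, 184.0]
orientation: [2.202, 2.241, 0.0]
ft_force: [-0.6, -0.2, 3.5]
width: 22.3
```

```bash
(python3 -m inch '[{"tx":0.2,"ty":0,"tz":0.02,"ax":0,"ay":0,"az":0,"jaw":0},{"tx":0.1,"ty":0,"tz":0,"ax":0,"ay":0,"az":0,"jaw":0}]'; python3 -m inch '[{"tx":0.2,"ty":0,"tz":0,"ax":0,"ay":0,"az":0,"jaw":0},{"tx":0.1,"ty":0,"tz":0,"ax":0,"ay":0,"az":0,"jaw":0}]'; python3 -m inch '[{"tx":0.2,"ty":0,"tz":0,"ax":0,"ay":0,"az":0,"jaw":0},{"tx":0.1,"ty":0,"tz":0,"ax":0,"ay":0,"az":0,"jaw":0}]') | grep -E "pos|force"
```

```text
ee_pos: [605.6, 26.6, 184.0]
ft_force: [-1.3, -4.3, 5.4]
ee_pos: [605.7, 29.8, 183.9]
ft_force: [-0.1, -4.2, 4.5]
ee_pos: [605.7, 32.9, 183.9]
ft_force: [0.8, -5.9, 5.5]
```

```bash
(python3 -m inch '[{"tx":0.2,"ty":0,"tz":0,"ax":0,"ay":0,"az":0,"jaw":0},{"tx":0.1,"ty":0,"tz":0,"ax":0,"ay":0,"az":0,"jaw":0}]'; python3 -m inch '[{"tx":0.2,"ty":0,"tz":0,"ax":0,"ay":0,"az":0,"jaw":0},{"tx":0.1,"ty":0,"tz":0,"ax":0,"ay":0,"az":0,"jaw":0}]'; python3 -m inch '[{"tx":0.2,"ty":0,"tz":0,"ax":0,"ay":0,"az":0,"jaw":0},{"tx":0.1,"ty":0,"tz":0,"ax":0,"ay":0,"az":0,"jaw":0}]') | grep -E "pos|force"
```

```text
ee_pos: [605.6, 35.9, 183.9]
ft_force: [0.3, -3.7, 5.3]
ee_pos: [605.6, 38.9, 183.9]
ft_force: [0.1, -5.2, 6.0]
ee_pos: [605.5, 41.9, 183.9]
ft_force: [0.4, -5.5, 5.4]
```

```bash
python3 -c "
from h import *
go(605,60,183.5,91)"
```

```text
pos [605.51  41.88 183.91] F [ 0.37 -5.49  5.35] w 22.08 t 11.425 tilt 0.1 x-yaw 91.02
tool cm [ 1.813 -0.019  0.039] down in tool [ 9.0e-04 -1.5e-03  1.0e+00]
turn deg [0.083 0.054 0.019]
```

```bash
(python3 -m inch '[{"tx":0.2,"ty":-0.03,"tz":0,"ax":0,"ay":0,"az":0,"jaw":0},{"tx":0.1,"ty":0,"tz":0,"ax":0,"ay":0,"az":0,"jaw":0}]'; python3 -m inch '[{"tx":0.2,"ty":0,"tz":0,"ax":0,"ay":0,"az":0,"jaw":0},{"tx":0.1,"ty":0,"tz":0,"ax":0,"ay":0,"az":0,"jaw":0}]'; python3 -m inch '[{"tx":0.2,"ty":0,"tz":0,"ax":0,"ay":0,"az":0,"jaw":0},{"tx":0.1,"ty":0,"tz":0,"ax":0,"ay":0,"az":0,"jaw":0}]';python3 -m inch '[{"tx":0.2,"ty":0,"tz":0,"ax":0,"ay":0,"az":0,"jaw":0},{"tx":0.1,"ty":0,"tz":0,"ax":0,"ay":0,"az":0,"jaw":0}]') | grep -E "pos|force"
```

```text
ee_pos: [604.6, 45.9, 183.4]
ft_force: [-0.5, -0.2, 1.6]
ee_pos: [603.9, 48.7, 182.9]
ft_force: [-0.1, 0.5, -1.0]
ee_pos: [604.3, 51.5, 183.3]
ft_force: [-0.2, -0.0, -0.5]
ee_pos: [604.4, 54.3, 183.5]
ft_force: [-0.6, -1.4, -1.3]
```

It drops from about y=44, so I'll go back to roughly y=49.3 and probe downwards.

```bash
(python3 -m inch '[{"tx":-0.25,"ty":0,"tz":0,"ax":0,"ay":0,"az":0,"jaw":0},{"tx":-0.25,"ty":0,"tz":0,"ax":0,"ay":0,"az":0,"jaw":0},{"tx":0,"ty":0,"tz":0,"ax":0,"ay":0,"az":0,"jaw":0}]'; python3 -m inch '[{"tx":0,"ty":0,"tz":0.1,"ax":0,"ay":0,"az":0,"jaw":0},{"tx":0,"ty":0,"tz":0,"ax":0,"ay":0,"az":0,"jaw":0}]'; python3 -m inch '[{"tx":0,"ty":0,"tz":0.1,"ax":0,"ay":0,"az":0,"jaw":0},{"tx":0,"ty":0,"tz":0,"ax":0,"ay":0,"az":0,"jaw":0}]') | grep -E "pos|force"
```

```text
ee_pos: [604.5, 49.0, 183.5]
ft_force: [0.3, 0.7, -0.8]
ee_pos: [604.4, 49.3, 182.4]
ft_force: [-0.1, -0.1, -0.5]
ee_pos: [604.4, 49.3, 181.4]
ft_force: [0.1, 0.1, -1.7]
```

```bash
python3 -c "
from h import *
go(605,60,183.5,91)"
```

```text
pos [604.41  49.28 181.36] F [ 0.07  0.09 -1.75] w 21.89 t 13.3 tilt 0.01 x-yaw 91.0
tool cm [ 1.071  0.078 -0.214] down in tool [0.e+00 2.e-04 1.e+00]
turn deg [-0.011  0.001  0.005]
```

We're in the bore, 2.8 mm below the plate with no lateral force. Continuing down to the button, expected at TCP z≈172.

```bash
(python3 -m inch '[{"tx":0,"ty":0,"tz":0.15,"ax":0,"ay":0,"az":0,"jaw":0},{"tx":0,"ty":0,"tz":0.1,"ax":0,"ay":0,"az":0,"jaw":0}]'; python3 -m inch '[{"tx":0,"ty":0,"tz":0.15,"ax":0,"ay":0,"az":0,"jaw":0},{"tx":0,"ty":0,"tz":0.1,"ax":0,"ay":0,"az":0,"jaw":0}]'; python3 -m inch '[{"tx":0,"ty":0,"tz":0.15,"ax":0,"ay":0,"az":0,"jaw":0},{"tx":0,"ty":0,"tz":0.1,"ax":0,"ay":0,"az":0,"jaw":0}]'; python3 -m inch '[{"tx":0,"ty":0,"tz":0.1,"ax":0,"ay":0,"az":0,"jaw":0},{"tx":0,"ty":0,"tz":0.0,"ax":0,"ay":0,"az":0,"jaw":0}]') | grep -E "pos|force"
```

```text
ee_pos: [604.5, 49.3, 178.9]
ft_force: [-0.1, -0.4, -1.1]
ee_pos: [604.4, 49.2, 176.3]
ft_force: [-0.2, -0.1, -0.9]
ee_pos: [604.4, 49.3, 173.8]
ft_force: [-0.4, -0.1, -0.7]
ee_pos: [604.4, 49.3, 172.9]
ft_force: [0.2, -0.1, -0.2]
```

Clean. Now pressing: button at ~172, stop at ~167.

```bash
(python3 -m inch '[{"tx":0,"ty":0,"tz":0.1,"ax":0,"ay":0,"az":0,"jaw":0},{"tx":0,"ty":0,"tz":0.05,"ax":0,"ay":0,"az":0,"jaw":0}]'; python3 -m inch '[{"tx":0,"ty":0,"tz":0.1,"ax":0,"ay":0,"az":0,"jaw":0},{"tx":0,"ty":0,"tz":0.05,"ax":0,"ay":0,"az":0,"jaw":0}]'; python3 -m inch '[{"tx":0,"ty":0,"tz":0.1,"ax":0,"ay":0,"az":0,"jaw":0},{"tx":0,"ty":0,"tz":0.05,"ax":0,"ay":0,"az":0,"jaw":0}]') | grep -E "pos|force"
```

```text
ee_pos: [604.6, 49.3, 171.9]
ft_force: [-1.3, -0.4, 3.4]
ee_pos: [604.6, 49.3, 170.2]
ft_force: [-1.3, -0.6, 2.9]
ee_pos: [604.6, 49.3, 168.5]
ft_force: [-0.6, -0.1, 2.8]
```

```bash
(python3 -m inch '[{"tx":0,"ty":0,"tz":0.08,"ax":0,"ay":0,"az":0,"jaw":0},{"tx":0,"ty":0,"tz":0,"ax":0,"ay":0,"az":0,"jaw":0}]'; python3 -m inch '[{"tx":0,"ty":0,"tz":0.05,"ax":0,"ay":0,"az":0,"jaw":0},{"tx":0,"ty":0,"tz":0,"ax":0,"ay":0,"az":0,"jaw":0}]'; python3 -m inch '[{"tx":0,"ty":0,"tz":0.05,"ax":0,"ay":0,"az":0,"jaw":0},{"tx":0,"ty":0,"tz":0,"ax":0,"ay":0,"az":0,"jaw":0}]') | grep -E "pos|force"
```

```text
ee_pos: [604.6, 49.3, 167.6]
ft_force: [-0.8, -0.5, 2.7]
ee_pos: [604.6, 49.3, 167.2]
ft_force: [0.1, 0.1, 2.7]
ee_pos: [604.6, 49.3, 166.9]
ft_force: [-0.6, 0.0, 4.4]
```

```bash
(python3 -m inch '[{"tx":0,"ty":0,"tz":0.04,"ax":0,"ay":0,"az":0,"jaw":0},{"tx":0,"ty":0,"tz":0,"ax":0,"ay":0,"az":0,"jaw":0}]'; python3 -m inch '[{"tx":0,"ty":0,"tz":0.04,"ax":0,"ay":0,"az":0,"jaw":0},{"tx":0,"ty":0,"tz":0,"ax":0,"ay":0,"az":0,"jaw":0}]') | grep -E "pos|force"
```

```text
ee_pos: [604.6, 49.3, 166.8]
ft_force: [-1.7, -0.2, 7.4]
ee_pos: [604.7, 49.3, 166.7]
ft_force: [-2.5, 0.0, 10.0]
```

The force climbs to about 11 N while z stays put after 5 mm of travel, so the button is at its hard stop. Retracting.

```bash
python3 -m inch '[{"tx":0,"ty":0,"tz":-0.2,"ax":0,"ay":0,"az":0,"jaw":0},{"tx":0,"ty":0,"tz":-0.5,"ax":0,"ay":0,"az":0,"jaw":0},{"tx":0,"ty":0,"tz":-0.6,"ax":0,"ay":0,"az":0,"jaw":0},{"tx":0,"ty":0,"tz":-0.6,"ax":0,"ay":0,"az":0,"jaw":0},{"tx":0,"ty":0,"tz":-1,"ax":0,"ay":0,"az":0,"jaw":0},{"tx":0,"ty":0,"tz":-3,"ax":0,"ay":0,"az":0,"jaw":0},{"tx":0,"ty":0,"tz":0,"ax":0,"ay":0,"az":0,"jaw":0},{"tx":0,"ty":0,"tz":0,"ax":0,"ay":0,"az":0,"jaw":0}]'
python3 - <<'E'
from h import *
go(469,-272.2,228,91)
d=np.mean([viewer.get_image('side')[1] for _ in range(3)],0);P=cloud('side',d)
o=np.array(get_obs()['ee_pos']);tip=proj('side',o+[1.6,0,-84.5])[0];tp=proj('side',o+[1.6,0,-20])[0];print(tip,tp)
Q=P[int(tp[1]):int(tip[1])+2,int(tip[0])-6:int(tip[0])+8].reshape(-1,3)
q=Q[(abs(Q[:,0]-o[0]-1)<7)&(abs(Q[:,1]-o[1])<7)&(Q[:,2]<o[2]-22)&(Q[:,2]>115)]
c,_=rays('side',[[276,150]]);v=q.mean(0)-c;v[2]=0;v/=np.linalg.norm(v)
print(len(q),'axis-TCP',q.mean(0)+v*2.4-o,'slope',np.polyfit(q[:,2],q[:,:2],1)[0],q[:,2].min())
E
```

```text
t: 17.3
ee_pos: [604.1, 49.2, 224.5]
orientation: [-2.202, -2.241, 0.0]
ft_force: [-0.3, -0.8, -2.3]
width: 21.9
pos [604.12  49.24 224.5 ] F [-0.35 -0.83 -2.28] w 21.91 t 17.3 tilt 0.02 x-yaw 91.0
tool cm [-31.903 -14.072  -0.344] down in tool [0.e+00 3.e-04 1.e+00]
turn deg [-0.02   0.001  0.002]
[268.81324404 149.98506478] [268.5848539  126.95352018]
64 axis-TCP [  2.08603568  -0.52257311 -52.86246101] slope [0.01178256 0.00241844] 140.5119341888144
```

```bash
python3 -m inch '[{"tx":-2.9,"ty":-1.28,"tz":0,"ax":0,"ay":0,"az":0,"jaw":0},{"tx":-2.9,"ty":-1.28,"tz":0,"ax":0,"ay":0,"az":0,"jaw":0},{"tx":-2.9,"ty":-1.28,"tz":0,"ax":0,"ay":0,"az":0,"jaw":0},{"tx":-2.9,"ty":-1.28,"tz":0,"ax":0,"ay":0,"az":0,"jaw":0},{"tx":-2.9,"ty":-1.28,"tz":0,"ax":0,"ay":0,"az":0,"jaw":0},{"tx":-2.9,"ty":-1.28,"tz":0,"ax":0,"ay":0,"az":0,"jaw":0},{"tx":-2.9,"ty":-1.28,"tz":0,"ax":0,"ay":0,"az":0,"jaw":0},{"tx":-2.9,"ty":-1.28,"tz":0,"ax":0,"ay":0,"az":0,"jaw":0},{"tx":-2.9,"ty":-1.28,"tz":0,"ax":0,"ay":0,"az":0,"jaw":0},{"tx":-2.9,"ty":-1.28,"tz":0,"ax":0,"ay":0,"az":0,"jaw":0},{"tx":-2.9,"ty":-1.28,"tz":0,"ax":0,"ay":0,"az":0,"jaw":0}]';python3 -m inch '[{"tx":0,"ty":0,"tz":2,"ax":0,"ay":0,"az":8.2,"jaw":0},{"tx":0,"ty":0,"tz":2,"ax":0,"ay":0,"az":8.2,"jaw":0},{"tx":0,"ty":0,"tz":0,"ax":0,"ay":0,"az":0,"jaw":0},{"tx":0,"ty":0,"tz":0,"ax":0,"ay":0,"az":0,"jaw":0}]'
python3 - <<'E'
from h import *
go(469,-272.2,165,74.6)
d=np.mean([viewer.get_image('side')[1] for _ in range(3)],0);P=cloud('side',d)
o=np.array(get_obs()['ee_pos']);tip=proj('side',o+[1.6,0,-84.5])[0];tp=proj('side',o+[1.6,0,-20])[0];print(tip,tp)
Q=P[int(tp[1]):int(tip[1])+2,int(tip[0])-8:int(tip[0])+8].reshape(-1,3)
q=Q[(abs(Q[:,0]-o[0]-1)<7)&(abs(Q[:,1]-o[1])<7)&(Q[:,2]<o[2]-22)&(Q[:,2]>90)]
c,_=rays('side',[[276,150]]);v=q.mean(0)-c;v[2]=0;v/=np.linalg.norm(v)
print(len(q),'axis',q.mean(0)+v*2.4,'slope',np.polyfit(q[:,2],q[:,:2],1)[0],q[:,2].min())
E
```

```text
t: 18.82
ee_pos: [468.5, -272.9, 224.1]
orientation: [-2.201, -2.24, 0.0]
ft_force: [0.3, 0.1, -1.6]
width: 21.8
t: 19.32
ee_pos: [469.5, -272.2, 185.1]
orientation: [-2.496, -1.907, 0.0]
ft_force: [-0.2, -0.6, -0.4]
width: 22.1
pos [ 469.48 -272.19  185.11] F [-0.18 -0.64 -0.41] w 22.11 t 19.325 tilt 0.0 x-yaw 74.77
tool cm [-0.014 -0.045  2.011] down in tool [-0.  0.  1.]
turn deg [-0.002 -0.     0.165]
[317.91280907 292.729335  ] [321.39019302 273.62123468]
50 axis [ 471.91048758 -272.66464669  127.64390684] slope [-0.02381742 -0.0060831 ] 93.4425966446363
```

```bash
(python3 -m inch '[{"tx":-0.03,"ty":-0.03,"tz":1.5,"ax":0,"ay":0,"az":0,"jaw":0},{"tx":0,"ty":0,"tz":0.8,"ax":0,"ay":0,"az":0,"jaw":0},{"tx":0,"ty":0,"tz":0,"ax":0,"ay":0,"az":0,"jaw":0}]'; python3 -m inch '[{"tx":0,"ty":0,"tz":0.2,"ax":0,"ay":0,"az":0,"jaw":0},{"tx":0,"ty":0,"tz":0.2,"ax":0,"ay":0,"az":0,"jaw":0}]'; python3 -m inch '[{"tx":0,"ty":0,"tz":0.3,"ax":0,"ay":0,"az":0,"jaw":0},{"tx":0,"ty":0,"tz":0.3,"ax":0,"ay":0,"az":0,"jaw":0}]';  python3 -m inch '[{"tx":0,"ty":0,"tz":0.5,"ax":0,"ay":0,"az":0,"jaw":0}]')| grep -E "pos|force"
```

```text
ee_pos: [468.2, -271.9, 160.8]
ft_force: [-0.5, 0.5, -0.3]
ee_pos: [469.1, -272.5, 158.0]
ft_force: [-0.4, 0.6, -0.5]
ee_pos: [468.9, -272.4, 151.8]
ft_force: [0.4, 0.3, -1.1]
ee_pos: [469.0, -272.4, 146.7]
ft_force: [0.7, -0.8, -1.9]
```

In the hole without contact (tip at ≈62). Going down to just above seating.

```bash
(python3 -m inch '[{"tx":0,"ty":0,"tz":0.8,"ax":0,"ay":0,"az":0,"jaw":0},{"tx":0,"ty":0,"tz":0.8,"ax":0,"ay":0,"az":0,"jaw":0}]'; python3 -m inch '[{"tx":0,"ty":0,"tz":1,"ax":0,"ay":0,"az":0,"jaw":0},{"tx":0,"ty":0,"tz":1,"ax":0,"ay":0,"az":0,"jaw":0}]'; python3 -m inch '[{"tx":0,"ty":0,"tz":1,"ax":0,"ay":0,"az":0,"jaw":0},{"tx":0,"ty":0,"tz":0.7,"ax":0,"ay":0,"az":0,"jaw":0},{"tx":0,"ty":0,"tz":0,"ax":0,"ay":0,"az":0,"jaw":0}]')| grep -E "pos|force"
```

```text
ee_pos: [468.8, -272.3, 130.2]
ft_force: [-0.5, 0.3, -0.9]
ee_pos: [468.8, -272.3, 110.1]
ft_force: [-0.2, -0.3, -1.0]
ee_pos: [468.6, -272.2, 93.2]
ft_force: [-0.6, -0.5, -0.5]
```

```bash
(python3 -m inch '[{"tx":0,"ty":0,"tz":0.15,"ax":0,"ay":0,"az":0,"jaw":0},{"tx":0,"ty":0,"tz":0,"ax":0,"ay":0,"az":0,"jaw":0}]'; python3 -m inch '[{"tx":0,"ty":0,"tz":0.08,"ax":0,"ay":0,"az":0,"jaw":0},{"tx":0,"ty":0,"tz":0,"ax":0,"ay":0,"az":0,"jaw":0}]'; python3 -m inch '[{"tx":0,"ty":0,"tz":0.06,"ax":0,"ay":0,"az":0,"jaw":0},{"tx":0,"ty":0,"tz":0,"ax":0,"ay":0,"az":0,"jaw":0}]')| grep -E "pos|force"
```

```text
ee_pos: [469.1, -272.5, 92.6]
ft_force: [1.7, 0.1, -0.8]
ee_pos: [468.9, -272.4, 91.7]
ft_force: [-0.6, 0.3, -0.6]
ee_pos: [468.9, -272.4, 91.0]
ft_force: [-0.7, 0.6, -1.0]
```

```bash
(python3 -m inch '[{"tx":0,"ty":0,"tz":0.05,"ax":0,"ay":0,"az":0,"jaw":0},{"tx":0,"ty":0,"tz":0,"ax":0,"ay":0,"az":0,"jaw":0}]'; python3 -m inch '[{"tx":0,"ty":0,"tz":0.05,"ax":0,"ay":0,"az":0,"jaw":0},{"tx":0,"ty":0,"tz":0,"ax":0,"ay":0,"az":0,"jaw":0}]'; python3 -m inch '[{"tx":0,"ty":0,"tz":0.05,"ax":0,"ay":0,"az":0,"jaw":0},{"tx":0,"ty":0,"tz":0,"ax":0,"ay":0,"az":0,"jaw":0}]')| grep -E "pos|force"
```

```text
ee_pos: [468.9, -272.4, 90.6]
ft_force: [0.7, 0.4, 0.9]
ee_pos: [468.9, -272.4, 90.5]
ft_force: [-2.4, 1.5, 6.1]
ee_pos: [469.0, -272.4, 90.5]
ft_force: [-3.1, 1.7, 12.8]
```

Seated (force rises at z 90.5). Releasing and rising.

```bash
python3 -m inch '[{"tx":0,"ty":0,"tz":-0.1,"ax":0,"ay":0,"az":0,"jaw":0.1},{"tx":0,"ty":0,"tz":0,"ax":0,"ay":0,"az":0,"jaw":0.6},{"tx":0,"ty":0,"tz":0,"ax":0,"ay":0,"az":0,"jaw":0.6},{"tx":0,"ty":0,"tz":0,"ax":0,"ay":0,"az":0,"jaw":0.6},{"tx":0,"ty":0,"tz":0,"ax":0,"ay":0,"az":0,"jaw":0.6}]';python3 -m inch '[{"tx":0,"ty":0,"tz":-1,"ax":0,"ay":0,"az":0,"jaw":0.6},{"tx":0,"ty":0,"tz":-2,"ax":0,"ay":0,"az":0,"jaw":0.6},{"tx":0,"ty":0,"tz":-4,"ax":0,"ay":0,"az":0,"jaw":0.6},{"tx":0,"ty":0,"tz":-4,"ax":0,"ay":0,"az":0,"jaw":0.6},{"tx":0,"ty":0,"tz":-4,"ax":0,"ay":0,"az":0,"jaw":0.6},{"tx":3,"ty":-4,"tz":-2,"ax":0,"ay":0,"az":0,"jaw":0.6},{"tx":3,"ty":-4,"tz":0,"ax":0,"ay":0,"az":0,"jaw":0.6},{"tx":4,"ty":-4,"tz":0,"ax":0,"ay":0,"az":0,"jaw":0.6},{"tx":4,"ty":-3,"tz":0,"ax":0,"ay":0,"az":0,"jaw":0.6},{"tx":4,"ty":0,"tz":0,"ax":0,"ay":0,"az":0,"jaw":0.6},{"tx":4,"ty":0,"tz":0,"ax":0,"ay":0,"az":0,"jaw":0.6},{"tx":0,"ty":0,"tz":0,"ax":0,"ay":0,"az":0,"jaw":0.6}]'
python3 - <<'E'
from h import *
for c,win in(('top',(340,400,225,270)),('side',(290,345,265,340))):
    im,D=viewer.get_image(c);cv2.imwrite(f'pics/{c}9.png',im[:,:,::-1]);P=cloud(c,D);a,b,e,f=win
    p=P[e:f,a:b].reshape(-1,3);g=im[e:f,a:b].reshape(-1,3).astype(int)
    q=p[(p[:,2]>140)&(p[:,2]<165)]
    if len(q)>5: print(c,np.median(q,0),q[:,2].max(),cv2.minAreaRect(q[:,:2].astype(np.float32)))
    i0=np.load(c+'0.npz')['im'];print('diff px',(cv2.absdiff(i0,im).max(2)>60).sum())
E
```

```text
t: 23.48
ee_pos: [468.9, -272.4, 90.4]
orientation: [-2.499, -1.904, 0.0]
ft_force: [0.7, 0.5, 0.7]
width: 52.4
t: 24.98
ee_pos: [383.1, -18.7, 261.2]
orientation: [2.495, 1.908, 0.002]
ft_force: [0.5, -0.4, 0.2]
width: 52.3
top [ 470.08497364 -270.46834669  150.66715795] 154.70471672458314 ((469.42315673828125, -271.42236328125), (22.331857681274414, 22.09322738647461), 74.86885833740234)
diff px 14722
side [ 468.82133802 -275.43005929  148.98510046] 152.31904981083585 ((470.11456298828125, -273.302978515625), (22.141128540039062, 21.39173698425293), 74.84451293945312)
diff px 23757
```

View pics/side9.png

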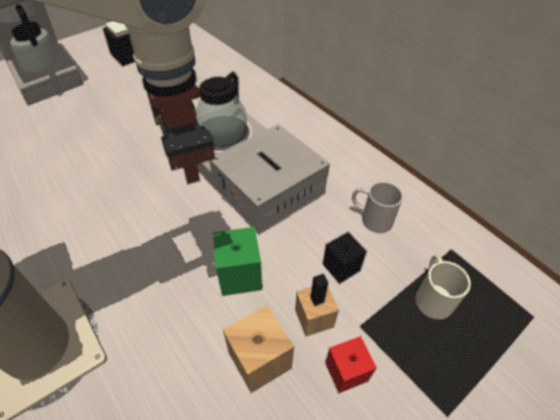

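The driver stands upright in its stand at side (318,290), with its top at the same height as before. The jug, pitcher and mug are where they were, and the arm is clear. Handing in.

```bash
python3 -c "
from workcell import ctrl
print(ctrl.close_job())"
```

```text
the job is handed in; nothing more can be done
None
```

The reset button is pressed home, the driver is back in its stand, and the job was handed in at about 25 s of robot time.

- **Finding the bore:** I took the driver from the small wooden stand and felt along the slot with about 5 N. The tip dropped in about 6 mm to the −y side of the slot's middle.
- **Pressing the button:** it moved about 5 mm at roughly 4 N. It then met a hard stop, where I pressed to about 11 N. The highest force I read on the warmer was about 11 N, though forces were only read at the end of each move.
- **Returning the driver:** it went back in without touching the sides and seated at the same height it was gripped at, where I pressed down to about 13 N.
- **Last checks:** both cameras put the handle top at 149–151 mm, within about 1 mm of where it began. In the side picture the driver looks upright, and the jug, pitcher and mug look unmoved. I judged those three by eye only, because the picture comparison was swamped by the arm and its shadow. The gripper was open and clear of everything.
- **What I couldn't see:** the button is hidden, so "fully pressed" rests on the force and travel readings. The arm also blocked the top view during the work.

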